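Put a spent lithium cell away in the child-resistant tub

TASK

On the gaming desk, open the child-resistant tub: push its cap down hard and, while holding it down, turn it a quarter turn anticlockwise. Lift the cap off and set it down right way up, wholly on the cork coaster, then stand the spent lithium cell upright, button end up, in the open tub. Leave the other things on the desk where they are.

Things in the scene. Friction and masses are not known exactly. Their poses are not given: they have to be found in the camera images.
- tub: White plastic tub, 76 mm across, in a black round holder (100 mm across, 22 mm high) fixed to the desk: the tub cannot move or turn. Origin: centre of the holder's underside on the desk mat (mat top: z = 0.003); z up. Shoulder at 76 mm, then a neck 48 mm across, 57 mm over its locking ledges. With the cap on, the whole is 148 mm tall.
- cap: White cap on the tub, 40 to 85 g, hollow. Skirt 64 mm across, 25 mm high; above it a ribbed round grip 48 mm across, from 25 to 56 mm (flat top) above the origin. Origin: centre of the skirt's lower rim; z up, x through one of its two inner lugs. Locked on the tub its origin is 92 mm above the tub's and its x axis lies along the tub's x. The lock has about 3 degrees of play.
- cap_grip (a point): Point on the cap's axis halfway up its ribbed grip, 40 mm above the cap's origin; grasp at any yaw. To open: push the cap down 5 mm or more (it stops at 7.7 mm), hold it down and turn it anticlockwise seen from above (positive about z). Past 45 degrees the teeth are cleared; from 50 to 140 degrees it lifts straight off. It does not turn clockwise.
- collar (a joint): Sprung grey ring under the cap's rim, round the tub's neck: how far it is pushed down, in m. About 0 with the cap locked and not pressed, 0.0077 with the cap pressed fully down, -0.0015 when free. The push needed is about 5 N at 0, 11 N at 0.005 and 14 N at 0.0077.
- tub_mouth (a point): Centre of the open mouth of the tub's neck (bore 42 mm), 106 mm above the tub's origin.
- tub_well (a point): Centre of the flat floor inside the tub, 37 mm below the mouth, 69 mm above the tub's origin. A cell standing there sticks out of the mouth by 28 mm.
- coaster: Round cork coaster, 120 mm across, 4 mm thick, fixed. Origin: centre of its underside on the mat.
- cell: Spent lithium cell, a grey cylinder with steel ends, 26 mm across, 62 mm long plus a 3 mm high, 12 mm wide button at its top, 65 mm in all, 65 to 125 g, standing upright and loose on the mat. Origin: centre of its lower end; z up through the button.
- mouse: Leave it alone. Dark computer mouse, 118 x 58 x 30 mm, loose. Origin: centre of its underside.
- mug: Leave it alone. White mug, 82 mm across, 92 mm tall, handle on one side, loose. Origin: centre of its underside.
- drink_can: Leave it alone. Plain pale drink can, 56 mm across, 135 mm tall, loose. Origin: centre of its underside.
- gamepad: Leave it alone. Dark game controller, about 100 x 160 x 47 mm, loose. Origin: under its middle.
- notepad: Leave it alone. Pad of paper notes, 76 x 76 x 14 mm, loose. Origin: centre of its underside.
- earbud_case: Leave it alone. White rounded earbud case, 48 x 62 x 24 mm, loose. Origin: centre of its underside.
Things that resemble listed ones, but are neither listed nor needed, are in the scene too. There is more than one size of the cell; the one meant has the size given above. Several things look just like the coaster: the one meant starts farthest to the robot's left.

How it is judged (in metres and radians):
On the way, in this order (a step that is already met when the one before it is completed fails the run):
1. the cap is pushed down by about 5 mm (value of joint collar above 0.0045 m and horizontal distance between cap and tub below 0.01 m), for 0.05 s.
2. the cap is turned past its lock, still on the neck (angle between the x axis of cap and the x axis of tub, either way round above 0.7 rad and horizontal distance between cap and tub below 0.01 m and z of cap in the frame of tub below 0.1 m), for 0.05 s.
3. the cap lies right way up on the coaster (horizontal distance between cap and coaster below 0.028 m and z of cap in the frame of coaster between 0.001 and 0.008 m and angle between cap's own z axis and vertical below 0.1 rad and linear speed of cap below 0.02 m/s), for 0.2 s.
At the end, for the whole second after the job is handed in: The cap rests right way up wholly on the coaster (its centre within 28 mm of the coaster's), the cell stands in the tub on its floor, button up (lower end within 13 mm of the floor's centre and 9 mm of its height, leaning less than 0.5 rad), and both are at rest (all of step 3 and horizontal distance between cell and tub_well below 0.013 m and z of cell in the frame of tub_well between -0.004 and 0.009 m and angle between cell's own z axis and vertical below 0.5 rad and linear speed of cell below 0.02 m/s); the robot touches nothing.
It fails at once if one of the mouse, mug, drink can, gamepad, notepad or earbud case is moved by more than 30 mm (distance of any of mouse, mug, drink_can, gamepad, notepad, earbud_case from where it was at the start of the episode above 0.03 m).
It also fails if it takes over 62 s, if anything falls off the work surface, if the arm or the gripper's body presses on something with over 40 N, if the wrist force passes 120 N, or if a joint passes its speed limit or range.

ROBOT

A 6-joint arm with a two-finger parallel gripper is mounted at the origin on the work surface. World frame = base frame: x ahead of the robot, y to its left, z up, the work surface at z = 0. Lengths are in mm, angles in rad, forces in N, time in s.
With the tool pointing down it reaches from about 275 to 975 mm from the base axis. Payload 8.4 kg.
Tool frame: the origin (TCP) lies at the centre of the arm's flange, where the gripper is bolted on; the fingertips stand 190 mm ahead of it and the grasp point (between the pads) lies 171 mm ahead of it (manip.grip_depth is the distance from the TCP to the grasp point, in mm); z points along the fingers, y is the line along which they close (so a half turn about z gives the same grasp; the last joint's range is limited). The gripper opens to 92 mm and grips with 3 to 60 N. Pads are 20 mm wide; open, the fingers measure 128 mm over their backs; the gripper's body (75 mm by 189 mm) begins 69 mm behind the grasp point.
Start: joints at [-1.187, 0.353, 1.633, -0, 1.155, -0.002], TCP at [235.187, -579.065, 404.683] pointing down, gripper open.
Joint ranges: [-2.63, 2.63], [-0.92, 2.1], [0.06, 2.66], [-1.3, 4.44], [0, 2.69], [-3.02, 3.02]. Speed limits (rad/s): [2.22, 2.22, 2.79, 3.14, 3.14, 3.14].

INTERFACE

Orientations are given as a rotation vector (axis times angle).
In Python, from bench import manip gives the robot as it stands.
- The arm moves only by the tool jog_arm, never from a script. Its argument "motion" is a list of rows, each an object with "grip": the opening, from -1 (shut) to 1 (fully open); "xyz": the shift along the tool's x, y, z in mm, a list of three; "dr": the turn, a rotation vector about the tool's x, y, z in rad, a list of three. In form: [{"grip": grip, "xyz": [dx, dy, dz], "dr": [ax, ay, az]}, ...]. A call has 1 to 20 rows; each row is the pose to reach, as a shift and turn from the pose commanded when the call began, along the tool's axes at that moment; what a row does not reach only later rows make up. A row lasts 1/10 s, in which the tool goes at most 50 mm and 8.59 degrees, less where a joint would pass 70% of its speed; a pose out of reach is approached as far as the arm can. A call with a gripper value outside its range is refused whole. The fingers move at their own pace and stop on an object; the grip force is fixed at half the most. Time passes only in rows, so rows that repeat a pose let the fingers close. It gives the time, the measured TCP pose, the force, the opening and the grip force at its end, in the units of the state.
- manip.get_state(): the state, without advancing time (a new reading comes with each control period).
- manip.get_image(name): name is "scene" or "top" or "wrist"; returns a dict with "color" (384x512x3 uint8, red, green, blue), "depth" (384x512 float32, mm along the optical axis (not along the pixel's ray), 0 where there is no reading), "fov_y" (degrees; the focal length in pixels is half the picture's height over the tangent of half this angle, whatever the lens; pixels are square), "cx", "cy" (the principal point, pixels), "rvec" (rotation vector, rad) and "tvec" (3), from world to camera coordinates, as OpenCV has them. Camera axes: x right, y down, z forward; pixel columns grow to the right and rows downward; lengths in mm; the calibration is good to about 2 mm. A picture is of the moment at which its call begins.
- manip.close_job(): hands the job in; it is judged then, once.
The state is a dict: "t": time; "qpos": joint angles; "joint_vel": joint speeds; "joint_torque": joint torques, N m; "tool_pos": TCP position; "orientation": TCP orientation; "contact_force": force on the tool from outside, world axes, zero at the start; "moment": the same for the moment, N m; "gripper_width": finger opening in mm; "grasp_force": force on a finger pad.
Only numpy, scipy, OpenCV 4.12 (cv2) and the standard library are available. Lean on these libraries where they do the work, as an engineer would, in place of code of your own. Each camera call takes 0.05 s, during which the arm holds its last target. There are 200 camera calls.

## Working session

There is one attempt and no reset: what is moved stays moved. The work goes in short steps, Python scripts to look and compute and a tool call to move; the robot and the scene stay as the last step left them, time stands still between calls to the robot, and variables do not carry over. Pictures are saved under pics/ and viewed, at most 10 in all, crops included, and the job is handed in when it is done.

Besides the shell and the picture viewer there is one more tool, called after "Emit:" as name([rows], argument=value, ...), one row to a line, values as JSON. jog_arm: Moves the arm, as the interface text tells. Its arguments: {"type":"object","properties":{"motion":{"type":"array"}},"required":["motion"]}

```bash
ls; mkdir -p pics; cat > h.py <<'E'
import numpy as np,cv2
from bench import manip
def grab(n):
    im=manip.get_image(n); cv2.imwrite(f'pics/{n}_raw.png',im['color'][:,:,::-1]); np.savez(f'{n}.npz',**im); return im
def load(n): return dict(np.load(f'{n}.npz'))
def cloud(im):
    h,w=im['depth'].shape; f=h/2/np.tan(np.radians(float(im['fov_y'])/2))
    v,u=np.mgrid[:h,:w]; d=im['depth'].astype(float)
    p=np.stack([(u-im['cx'])/f*d,(v-im['cy'])/f*d,d],-1)
    R=cv2.Rodrigues(np.array(im['rvec'],float))[0]
    P=(p-np.array(im['tvec']).ravel())@R
    P[d==0]=np.nan
    return P
E
python3 - <<'E'
from h import *
a=grab('top');b=grab('scene')
for n,i in(('top',a),('scene',b)):
    cv2.imwrite(f'pics/{n}1.png',cv2.resize(i['color'][:,:,::-1],(800,600),interpolation=cv2.INTER_CUBIC))
print(manip.get_state())
E
```

```text
pics
{'t': 0.1, 'qpos': array([-1.18743266e+00,  3.53571969e-01,  1.63404246e+00,  3.67716981e-05,
        1.15520691e+00, -2.37669969e-03]), 'joint_vel': array([-0.00055912, -0.00130753, -0.00213935,  0.00136922,  0.00025033,
       -0.00124672]), 'joint_torque': array([ 9.93905232e-04, -5.94907737e+01, -3.34930837e+01,  7.00523215e-02,
        1.85319828e-02, -2.50782034e-05]), 'tool_pos': array([ 235.09497462, -578.87642155,  404.05035317]), 'orientation': array([-3.08215578e+00, -6.01914555e-01,  3.13439662e-04]), 'contact_force': array([0.22713849, 0.67511904, 0.47061226]), 'moment': array([ 0.00669755, -0.01743583, -0.0024245 ]), 'grasp_force': 0.0, 'gripper_width': 92.08158007293216}
```

View pics/top1.png

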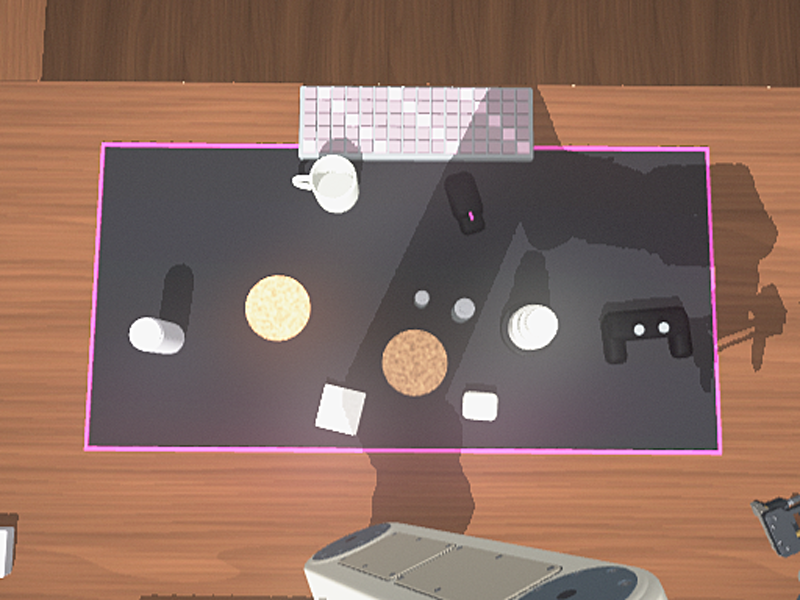

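View pics/scene1.png

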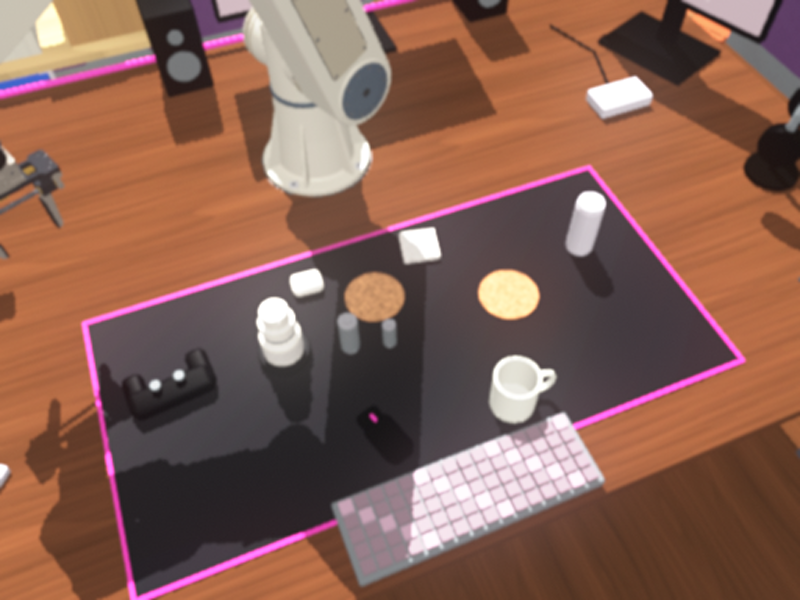

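Top view (800x600): the tub with cap is at (532,327). The cell candidates are the cylinders at (464,309), larger, and (422,298), smaller. The coaster candidates are (278,308), farthest left, and (415,362). The drink can at (157,335) is white and could be mistaken for the tub. I'll measure these now.

```bash
python3 - <<'E'
from h import *
np.set_printoptions(precision=1,suppress=True)
for n,pts in(('top',dict(cap=(534,325),tall=(464,309),short=(422,298),coL=(278,308),coR=(415,362))),('scene',dict(cap=(272,308),tall=(347,318),short=(389,324),coL=(509,293),coR=(375,296)))):
    im=load(n);P=cloud(im)
    for k,(u,v) in pts.items(): print(n,k,P[int(v*.64),int(u*.64)])
    if n=='top':
        # circle fits by height-slices
        def fit(k,lo,hi,r):
            u,v=pts[k];c=P[int(v*.64),int(u*.64)]
            m=(np.hypot(P[...,0]-c[0],P[...,1]-c[1])<r)&(P[...,2]>lo)&(P[...,2]<hi)
            q=P[m][:,:2];(x,y),R=cv2.minEnclosingCircle(q.astype(np.float32));print(k,len(q),q.mean(0),(x,y),2*R,np.median(P[m][:,2]))
        fit('cap',140,160,60);fit('tall',30,90,40);fit('short',25,90,35);fit('coL',5,12,80);fit('coR',5,12,62)
        m=(P[...,2]>15)&(P[...,0]>200)
        g=im['color'][150:270,230:390,::-1];cv2.imwrite('pics/crop1.png',cv2.resize(g,(800,600),interpolation=cv2.INTER_CUBIC))
E
```

```text
top cap [ 493.  -210.5  155.5]
top tall [ 526.3 -100.7   97.7]
top short [547.7 -31.7  71.5]
top coL [532.7 233.   10.2]
top coR [437.3 -19.7   8.1]
cap 294 [ 498.5 -224.1] (499.2048034667969, -224.61831665039062) 49.82255172729492 152.31484161940313
tall 67 [524.1 -99.3] (527.397705078125, -103.29927062988281) 35.913002014160156 85.78552908019627
short 80 [547.3 -30.4] (548.71875, -30.869760513305664) 26.035552978515625 66.41516884739463
coL 1467 [534.3 231.9] (532.5557250976562, 232.8648681640625) 159.57119750976562 7.865209077649125
coR 1146 [436.6 -18.5] (437.381103515625, -19.586458206176758) 123.50916290283203 8.194254592810566
scene cap [ 494.  -226.2  149. ]
scene tall [ 525.6 -102.8   93.8]
scene short [550.  -33.6  67.6]
scene coL [529.4 234.5   0.9]
scene coR [436.6 -18.2   5.6]
```

View pics/crop1.png

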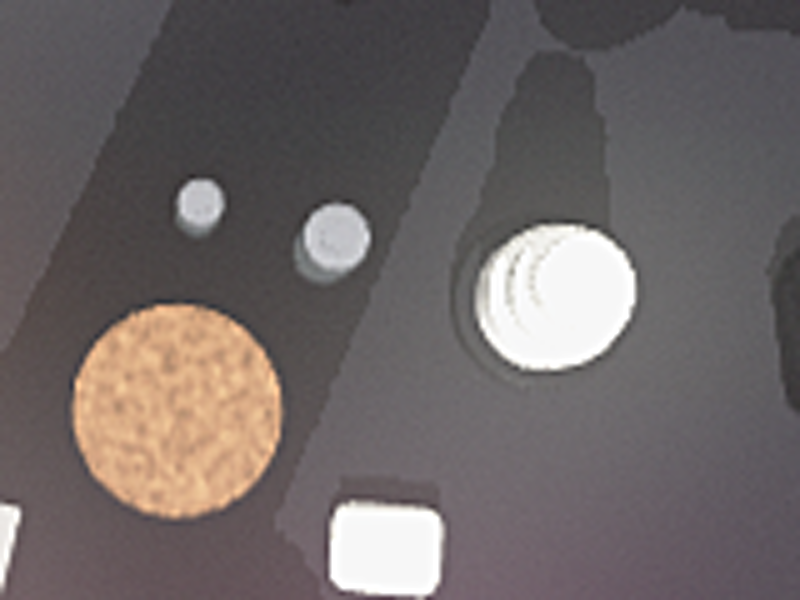

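The cell is the shorter cylinder at crop (200,203): its top is at z≈67 and it is 26 mm wide. The other one is about 90 mm tall. The coaster is the left one, at about (532,233). Next I'll plan the approach above the tub.

```bash
cat >> h.py <<'E'
def plan(x,y,zg,yaw=None):
    "grasp point target (world mm), tool y heading yaw deg"
    s=manip.get_state();R0=cv2.Rodrigues(s['orientation'])[0]
    if yaw is None: yaw=np.degrees(np.arctan2(R0[1,1],R0[0,1]))
    c,sn=np.cos(np.radians(yaw)),np.sin(np.radians(yaw))
    ty=np.array([c,sn,0]);tz=np.array([0,0,-1.]);R=np.stack([np.cross(ty,tz),ty,tz],1)
    d=np.array([x,y,zg+manip.grip_depth])-s['tool_pos']
    print('xyz',np.round(R0.T@d,1),'dr',np.round(cv2.Rodrigues(R0.T@R)[0].ravel(),4),'yaw0',np.degrees(np.arctan2(R0[1,1],R0[0,1])).round(1),'q6',s['qpos'][5].round(2),'t',round(s['t'],2))
E
python3 - <<'E'
from h import *
plan(496,-222,282,-55)
E
```

```text
xyz [ 376.  -232.6  -49.1] dr [-1.200e-03 -2.000e-04 -2.251e-01] yaw0 -67.9 q6 -0.0 t 0.1
```

Emit:
jog_arm([
  {"grip": 1, "xyz": [376, -233, -49], "dr": [0, 0, -0.225]},
  {"grip": 1, "xyz": [376, -233, -49], "dr": [0, 0, -0.225]},
  {"grip": 1, "xyz": [376, -233, -49], "dr": [0, 0, -0.225]},
  {"grip": 1, "xyz": [376, -233, -49], "dr": [0, 0, -0.225]},
  {"grip": 1, "xyz": [376, -233, -49], "dr": [0, 0, -0.225]},
  {"grip": 1, "xyz": [376, -233, -49], "dr": [0, 0, -0.225]},
  {"grip": 1, "xyz": [376, -233, -49], "dr": [0, 0, -0.225]},
  {"grip": 1, "xyz": [376, -233, -49], "dr": [0, 0, -0.225]},
  {"grip": 1, "xyz": [376, -233, -49], "dr": [0, 0, -0.225]},
  {"grip": 1, "xyz": [376, -233, -49], "dr": [0, 0, -0.225]},
  {"grip": 1, "xyz": [376, -233, -49], "dr": [0, 0, -0.225]},
  {"grip": 1, "xyz": [376, -233, -49], "dr": [0, 0, -0.225]},
  {"grip": 1, "xyz": [376, -233, -49], "dr": [0, 0, -0.225]},
  {"grip": 1, "xyz": [376, -233, -49], "dr": [0, 0, -0.225]},
])

```text
t: 1.5
tool_pos: [495.2, -222.8, 453.5]
orientation: [-2.997, -0.942, 0.001]
contact_force: [-0.3, 0.6, 0.1]
gripper_width: 91.7
grasp_force: 0.0
```

```bash
python3 - <<'E'
from h import *
np.set_printoptions(precision=1,suppress=True)
im=grab('wrist');P=cloud(im)
cv2.imwrite('pics/wrist1.png',cv2.resize(im['color'][:,:,::-1],(800,600)))
m=(abs(P[...,2]-151)<8)&(np.hypot(P[...,0]-496,P[...,1]+222)<50)
q=P[m];print(len(q),q.mean(0),cv2.minEnclosingCircle(q[:,:2].astype(np.float32)))
plan(496,-222,282)
E
```

```text
2527 [ 499.5 -223.8  150.4] ((498.5000915527344, -224.44581604003906), 24.820877075195312)
xyz [ 0.9 -0.1  0.2] dr [-0.  0.  0.] yaw0 -55.1 q6 0.54 t 1.55
```

View pics/wrist1.png

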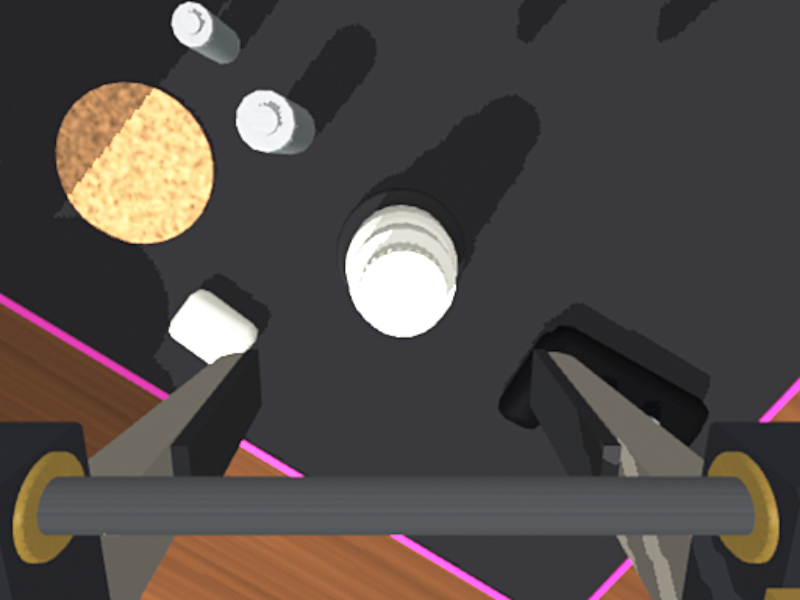

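The wrist view shows the cap top at (405,290), and depth puts its centre at (499,-224) with z=150.4, as expected. Both cells show their buttons upward. The skirt's ledge (z≈120) can take the fingertips' push, so I'll descend to grasp z=140.

```bash
python3 - <<'E'
from h import *
plan(499,-224,140)
E
```

```text
xyz [  2.3   3.3 142.2] dr [-0.0002  0.0002  0.    ] yaw0 -55.1 q6 0.54 t 1.55
```

Emit:
jog_arm([
  {"grip": 1, "xyz": [2.5, 3.2, 25], "dr": [0, 0, 0]},
  {"grip": 1, "xyz": [2.5, 3.2, 50], "dr": [0, 0, 0]},
  {"grip": 1, "xyz": [2.5, 3.2, 75], "dr": [0, 0, 0]},
  {"grip": 1, "xyz": [2.5, 3.2, 100], "dr": [0, 0, 0]},
  {"grip": 1, "xyz": [2.5, 3.2, 120], "dr": [0, 0, 0]},
  {"grip": 1, "xyz": [2.5, 3.2, 135], "dr": [0, 0, 0]},
  {"grip": 1, "xyz": [2.5, 3.2, 142], "dr": [0, 0, 0]},
  {"grip": 1, "xyz": [2.5, 3.2, 142], "dr": [0, 0, 0]},
  {"grip": -1, "xyz": [2.5, 3.2, 142], "dr": [0, 0, 0]},
  {"grip": -1, "xyz": [2.5, 3.2, 142], "dr": [0, 0, 0]},
  {"grip": -1, "xyz": [2.5, 3.2, 142], "dr": [0, 0, 0]},
  {"grip": -1, "xyz": [2.5, 3.2, 142], "dr": [0, 0, 0]},
  {"grip": -1, "xyz": [2.5, 3.2, 142], "dr": [0, 0, 0]},
  {"grip": -1, "xyz": [2.5, 3.2, 142], "dr": [0, 0, 0]},
  {"grip": -1, "xyz": [2.5, 3.2, 142], "dr": [0, 0, 0]},
])

```text
t: 3.05
tool_pos: [499.9, -223.1, 311.9]
orientation: [2.996, 0.945, 0.001]
contact_force: [0.6, -0.9, 1.5]
gripper_width: 47.6
grasp_force: 30.0
```

Emit:
jog_arm([
  {"grip": -1, "xyz": [0, 0, 1], "dr": [0, 0, 0]},
  {"grip": -1, "xyz": [0, 0, 2], "dr": [0, 0, 0]},
  {"grip": -1, "xyz": [0, 0, 3], "dr": [0, 0, 0]},
  {"grip": -1, "xyz": [0, 0, 4], "dr": [0, 0, 0]},
  {"grip": -1, "xyz": [0, 0, 4], "dr": [0, 0, 0]},
  {"grip": -1, "xyz": [0, 0, 4], "dr": [0, 0, 0]},
])

```text
t: 3.65
tool_pos: [500.0, -223.1, 308.3]
orientation: [2.996, 0.944, 0.001]
contact_force: [-1.3, -1.2, 8.0]
gripper_width: 47.7
grasp_force: 30.0
```

Emit:
jog_arm([
  {"grip": -1, "xyz": [0, 0, 1.5], "dr": [0, 0, 0]},
  {"grip": -1, "xyz": [0, 0, 3], "dr": [0, 0, 0]},
  {"grip": -1, "xyz": [0, 0, 4.5], "dr": [0, 0, 0]},
  {"grip": -1, "xyz": [0, 0, 4.5], "dr": [0, 0, 0]},
  {"grip": -1, "xyz": [0, 0, 4.5], "dr": [0, 0, 0]},
  {"grip": -1, "xyz": [0, 0, 4.5], "dr": [0, 0, 0]},
])

```text
t: 4.25
tool_pos: [500.0, -223.0, 304.3]
orientation: [2.996, 0.944, 0.001]
contact_force: [-3.0, -0.2, 12.2]
gripper_width: 47.4
grasp_force: 30.0
```

Emit:
jog_arm([
  {"grip": -1, "xyz": [0, 0, 1], "dr": [0, 0, 0]},
  {"grip": -1, "xyz": [0, 0, 1], "dr": [0, 0, -0.1]},
  {"grip": -1, "xyz": [0, 0, 1], "dr": [0, 0, -0.2]},
  {"grip": -1, "xyz": [0, 0, 1], "dr": [0, 0, -0.3]},
  {"grip": -1, "xyz": [0, 0, 1], "dr": [0, 0, -0.4]},
  {"grip": -1, "xyz": [0, 0, 1], "dr": [0, 0, -0.5]},
  {"grip": -1, "xyz": [0, 0, 1], "dr": [0, 0, -0.6]},
  {"grip": -1, "xyz": [0, 0, 1], "dr": [0, 0, -0.7]},
  {"grip": -1, "xyz": [0, 0, 1], "dr": [0, 0, -0.8]},
  {"grip": -1, "xyz": [0, 0, 1], "dr": [0, 0, -0.9]},
  {"grip": -1, "xyz": [0, 0, 1], "dr": [0, 0, -1.0]},
  {"grip": -1, "xyz": [0, 0, 1], "dr": [0, 0, -1.1]},
  {"grip": -1, "xyz": [0, 0, 1], "dr": [0, 0, -1.2]},
  {"grip": -1, "xyz": [0, 0, 1], "dr": [0, 0, -1.3]},
  {"grip": -1, "xyz": [0, 0, 1], "dr": [0, 0, -1.4]},
  {"grip": -1, "xyz": [0, 0, 1], "dr": [0, 0, -1.4]},
  {"grip": -1, "xyz": [0, 0, 1], "dr": [0, 0, -1.4]},
])

```text
t: 5.95
tool_pos: [499.1, -222.8, 303.9]
orientation: [-1.682, -2.652, 0.001]
contact_force: [-10.1, 2.3, 25.7]
gripper_width: 47.7
grasp_force: 30.0
```

```bash
python3 - <<'E'
from h import *
s=manip.get_state();print(s['moment'],s['qpos'][5],s['gripper_width'])
E
```

```text
[0.32175441 1.79995885 0.08702826] -0.8625026037695073 47.67650220992728
```

Emit:
jog_arm([
  {"grip": -1, "xyz": [0, 0, -3], "dr": [0, 0, 0]},
  {"grip": -1, "xyz": [0, 0, -6], "dr": [0, 0, 0]},
  {"grip": -1, "xyz": [0, 0, -9], "dr": [0, 0, 0]},
  {"grip": -1, "xyz": [0, 0, -12], "dr": [0, 0, 0]},
  {"grip": -1, "xyz": [0, 0, -16], "dr": [0, 0, 0]},
  {"grip": -1, "xyz": [0, 0, -20], "dr": [0, 0, 0]},
  {"grip": -1, "xyz": [0, 0, -25], "dr": [0, 0, 0]},
  {"grip": -1, "xyz": [0, 0, -30], "dr": [0, 0, 0]},
  {"grip": -1, "xyz": [0, 0, -40], "dr": [0, 0, 0]},
  {"grip": -1, "xyz": [0, 0, -50], "dr": [0, 0, 0]},
  {"grip": -1, "xyz": [0, 0, -60], "dr": [0, 0, 0]},
  {"grip": -1, "xyz": [0, 0, -60], "dr": [0, 0, 0]},
])

```text
t: 7.15
tool_pos: [500.4, -223.1, 364.2]
orientation: [1.681, 2.65, 0.001]
contact_force: [0.6, -0.3, -0.6]
gripper_width: 47.6
grasp_force: 30.0
```

```bash
python3 - <<'E'
from h import *
np.set_printoptions(precision=1,suppress=True)
s=manip.get_state();print(s['gripper_width'],s['tool_pos'],s['contact_force'])
im=grab('scene');P=cloud(im)
cv2.imwrite('pics/s2.png',cv2.resize(im['color'][150:300,100:300,::-1],(800,600),interpolation=cv2.INTER_CUBIC))
E
```

```text
47.57963653672854 [ 500.4 -223.1  364.2] [ 0.6 -0.3 -0.6]
```

View pics/s2.png

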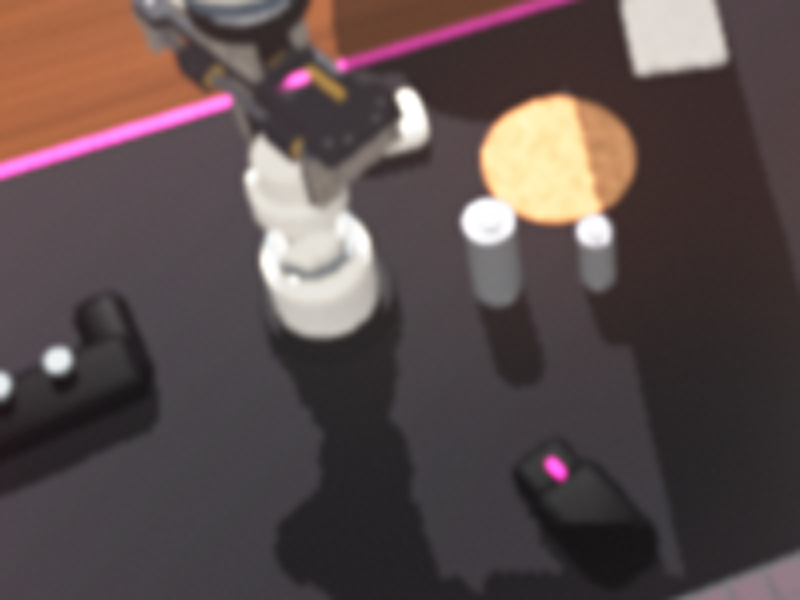

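The cap is in the gripper at crop (290,190), clear of the tub's open neck at (310,250). Now I'll refine the coaster centre by colour.

```bash
python3 - <<'E'
from h import *
im=load('top');c=im['color'][170:225,140:215].astype(int)
m=((c[...,0]-c[...,2])>40).astype(np.uint8)
cs=max(cv2.findContours(m,cv2.RETR_EXTERNAL,cv2.CHAIN_APPROX_NONE)[0],key=cv2.contourArea)
(e,ax,_)=cv2.fitEllipse(cs);u,v=e[0]+140,e[1]+170
f=192/np.tan(np.radians(float(im['fov_y'])/2));R=cv2.Rodrigues(np.array(im['rvec'],float))[0];t=np.array(im['tvec']).ravel()
o=-R.T@t;d=R.T@np.array([(u-im['cx'])/f,(v-im['cy'])/f,1]);k=(7-o[2])/d[2];p=o+k*d
print(u,v,p,[a*k/f for a in ax])
plan(p[0],p[1],230)
E
```

```text
177.39203643798828 196.8715648651123 [533.42455964 232.4448349    7.        ] [np.float64(118.73488574686225), np.float64(119.82431083921912)]
xyz [397.8 224.2 -38.4] dr [ 0.0015  0.0016 -0.    ] yaw0 25.2 q6 -0.86 t 7.2
```

Emit:
jog_arm([
  {"grip": -1, "xyz": [10, 6, -38], "dr": [0, 0, 0]},
  {"grip": -1, "xyz": [35, 20, -38], "dr": [0, 0, 0]},
  {"grip": -1, "xyz": [70, 40, -38], "dr": [0, 0, 0]},
  {"grip": -1, "xyz": [105, 60, -38], "dr": [0, 0, 0]},
  {"grip": -1, "xyz": [140, 79, -38], "dr": [0, 0, 0]},
  {"grip": -1, "xyz": [175, 99, -38], "dr": [0, 0, 0]},
  {"grip": -1, "xyz": [210, 118, -38], "dr": [0, 0, 0]},
  {"grip": -1, "xyz": [245, 138, -38], "dr": [0, 0, 0]},
  {"grip": -1, "xyz": [280, 158, -38], "dr": [0, 0, 0]},
  {"grip": -1, "xyz": [315, 178, -38], "dr": [0, 0, 0]},
  {"grip": -1, "xyz": [345, 195, -38], "dr": [0, 0, 0]},
  {"grip": -1, "xyz": [370, 209, -38], "dr": [0, 0, 0]},
  {"grip": -1, "xyz": [388, 219, -38], "dr": [0, 0, 0]},
  {"grip": -1, "xyz": [398, 224, -38], "dr": [0, 0, 0]},
  {"grip": -1, "xyz": [398, 224, -38], "dr": [0, 0, 0]},
  {"grip": -1, "xyz": [398, 224, -38], "dr": [0, 0, 0]},
  {"grip": -1, "xyz": [398, 224, -38], "dr": [0, 0, 0]},
])

```text
t: 8.9
tool_pos: [532.8, 231.6, 400.1]
orientation: [-1.684, -2.652, 0.001]
contact_force: [0.0, -0.4, -0.9]
gripper_width: 47.8
grasp_force: 30.0
```

```bash
python3 - <<'E'
from h import *
plan(533,232,62)
E
```

```text
xyz [  0.3   0.4 166.7] dr [-0.0005  0.0002  0.    ] yaw0 25.2 q6 -0.03 t 8.9
```

Emit:
jog_arm([
  {"grip": -1, "xyz": [0, 0, 20], "dr": [0, 0, 0]},
  {"grip": -1, "xyz": [0, 0, 50], "dr": [0, 0, 0]},
  {"grip": -1, "xyz": [0, 0, 80], "dr": [0, 0, 0]},
  {"grip": -1, "xyz": [0, 0, 110], "dr": [0, 0, 0]},
  {"grip": -1, "xyz": [0, 0, 135], "dr": [0, 0, 0]},
  {"grip": -1, "xyz": [0, 0, 155], "dr": [0, 0, 0]},
  {"grip": -1, "xyz": [0, 0, 165], "dr": [0, 0, 0]},
  {"grip": -1, "xyz": [0, 0, 170], "dr": [0, 0, 0]},
  {"grip": -1, "xyz": [0, 0, 172], "dr": [0, 0, 0]},
  {"grip": -1, "xyz": [0, 0, 174], "dr": [0, 0, 0]},
  {"grip": -1, "xyz": [0, 0, 175], "dr": [0, 0, 0]},
  {"grip": -1, "xyz": [0, 0, 175], "dr": [0, 0, 0]},
])

```text
t: 10.1
tool_pos: [533.1, 232.7, 225.7]
orientation: [1.683, 2.652, 0.001]
contact_force: [-0.8, 0.5, -0.8]
gripper_width: 47.5
grasp_force: 30.0
```

Emit:
jog_arm([
  {"grip": -1, "xyz": [0, 0, 0.7], "dr": [0, 0, 0]},
  {"grip": -1, "xyz": [0, 0, 1.4], "dr": [0, 0, 0]},
  {"grip": -1, "xyz": [0, 0, 2.1], "dr": [0, 0, 0]},
  {"grip": -1, "xyz": [0, 0, 2.1], "dr": [0, 0, 0]},
])

```text
t: 10.5
tool_pos: [533.0, 232.7, 223.7]
orientation: [1.683, 2.653, 0.0]
contact_force: [-1.5, -0.4, 6.0]
gripper_width: 47.8
grasp_force: 30.0
```

Emit:
jog_arm([
  {"grip": 0.2, "xyz": [0, 0, -0.5], "dr": [0, 0, 0]},
  {"grip": 0.4, "xyz": [0, 0, -0.5], "dr": [0, 0, 0]},
  {"grip": 1, "xyz": [0, 0, -0.5], "dr": [0, 0, 0]},
  {"grip": 1, "xyz": [0, 0, -0.5], "dr": [0, 0, 0]},
  {"grip": 1, "xyz": [0, 0, -5], "dr": [0, 0, 0]},
  {"grip": 1, "xyz": [0, 0, -20], "dr": [0, 0, 0]},
  {"grip": 1, "xyz": [0, 0, -50], "dr": [0, 0, 0]},
  {"grip": 1, "xyz": [0, 0, -90], "dr": [0, 0, 0]},
  {"grip": 1, "xyz": [0, 0, -130], "dr": [0, 0, 0]},
  {"grip": 1, "xyz": [0, 0, -165], "dr": [0, 0, 0]},
  {"grip": 1, "xyz": [0, 0, -180], "dr": [0, 0, 0]},
  {"grip": 1, "xyz": [0, 0, -180], "dr": [0, 0, 0]},
])

```text
t: 11.7
tool_pos: [533.4, 232.8, 407.1]
orientation: [1.681, 2.65, 0.008]
contact_force: [-0.0, -0.7, -0.5]
gripper_width: 91.8
grasp_force: 0.0
```

```bash
python3 - <<'E'
from h import *
np.set_printoptions(precision=1,suppress=True)
im=grab('wrist');P=cloud(im)
cv2.imwrite('pics/w3.png',cv2.resize(im['color'][:,:,::-1],(640,480)))
m=(abs(P[...,2]-63)<7)&(np.hypot(P[...,0]-533,P[...,1]-232)<50)
q=P[m];print(len(q),q.mean(0),cv2.minEnclosingCircle(q[:,:2].astype(np.float32)))
plan(548,-31,190,25)
E
```

```text
1940 [533.1 231.7  62.2] ((533.7293090820312, 230.73622131347656), 25.032114028930664)
xyz [-244.9  -98.8   43.2] dr [0. 0. 0.] yaw0 25.2 q6 -0.03 t 11.75
```

View pics/w3.png

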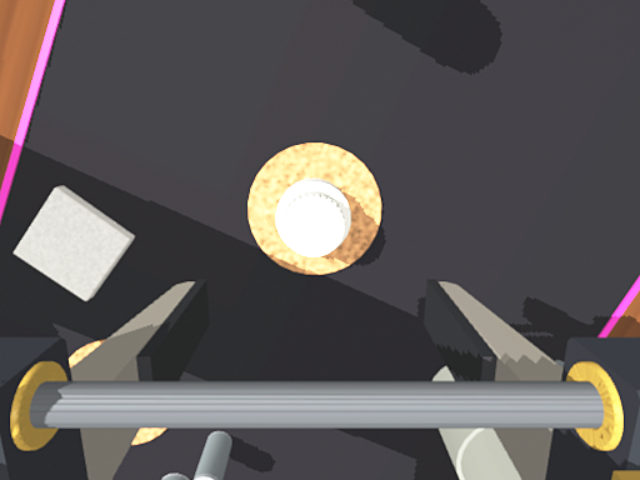

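The cap stands upright in the middle of the coaster at (314,218), with its top at z=62. Next is the cell, closing along a heading of -17°, clear of the taller cylinder.

```bash
python3 - <<'E'
from h import *
plan(548,-31,210,-17)
E
```

```text
xyz [-244.9  -98.7   23.2] dr [ 0.003  -0.001   0.7367] yaw0 25.2 q6 -0.03 t 11.75
```

Emit:
jog_arm([
  {"grip": 1, "xyz": [-245, -99, 23], "dr": [0, 0, 0.737]},
  {"grip": 1, "xyz": [-245, -99, 23], "dr": [0, 0, 0.737]},
  {"grip": 1, "xyz": [-245, -99, 23], "dr": [0, 0, 0.737]},
  {"grip": 1, "xyz": [-245, -99, 23], "dr": [0, 0, 0.737]},
  {"grip": 1, "xyz": [-245, -99, 23], "dr": [0, 0, 0.737]},
  {"grip": 1, "xyz": [-245, -99, 23], "dr": [0, 0, 0.737]},
  {"grip": 1, "xyz": [-245, -99, 23], "dr": [0, 0, 0.737]},
  {"grip": 1, "xyz": [-245, -99, 23], "dr": [0, 0, 0.737]},
  {"grip": 1, "xyz": [-245, -99, 23], "dr": [0, 0, 0.737]},
  {"grip": 1, "xyz": [-245, -99, 23], "dr": [0, 0, 0.737]},
  {"grip": 1, "xyz": [-245, -99, 23], "dr": [0, 0, 0.737]},
])

```text
t: 12.85
tool_pos: [547.7, -30.1, 380.2]
orientation: [-2.524, -1.871, -0.0]
contact_force: [0.3, -0.1, 0.8]
gripper_width: 91.8
grasp_force: 0.0
```

```bash
python3 - <<'E'
from h import *
np.set_printoptions(precision=1,suppress=True)
im=grab('wrist');P=cloud(im)
cv2.imwrite('pics/w4.png',cv2.resize(im['color'][:,:,::-1],(640,480)))
m=(abs(P[...,2]-66)<6)&(np.hypot(P[...,0]-548,P[...,1]+31)<40)
q=P[m];e=cv2.minEnclosingCircle(q[:,:2].astype(np.float32));print(len(q),q.mean(0),np.percentile(q[:,2],[5,50,95]),e)
plan(*e[0],62,-17)
E
```

```text
657 [548.4 -29.3  64.9] [62.7 64.5 68. ] ((548.1463012695312, -29.897327423095703), 13.026320457458496)
xyz [  0.5   0.3 146.8] dr [ 0. -0.  0.] yaw0 -16.9 q6 0.24 t 12.9
```

View pics/w4.png

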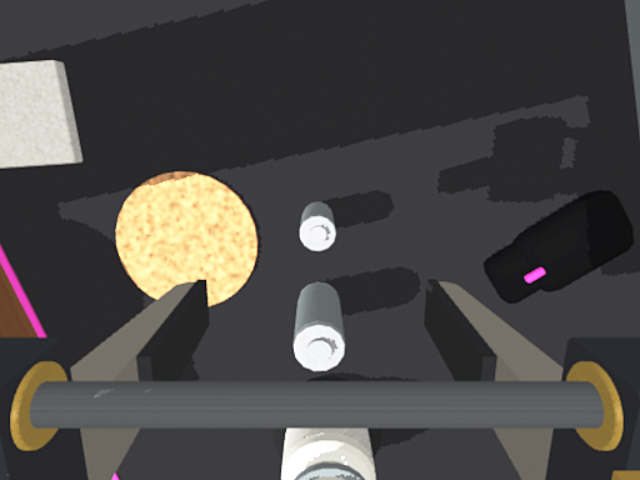

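The cell is at (318,235), button up, with its top at 65/68 and 26 mm wide. The tall cylinder at (320,345) clears the fingers, so I'll descend and grip.

Emit:
jog_arm([
  {"grip": 1, "xyz": [0.5, 0.3, 25], "dr": [0, 0, 0]},
  {"grip": 1, "xyz": [0.5, 0.3, 55], "dr": [0, 0, 0]},
  {"grip": 1, "xyz": [0.5, 0.3, 85], "dr": [0, 0, 0]},
  {"grip": 1, "xyz": [0.5, 0.3, 115], "dr": [0, 0, 0]},
  {"grip": 1, "xyz": [0.5, 0.3, 135], "dr": [0, 0, 0]},
  {"grip": 1, "xyz": [0.5, 0.3, 147], "dr": [0, 0, 0]},
  {"grip": 1, "xyz": [0.5, 0.3, 147], "dr": [0, 0, 0]},
  {"grip": 0, "xyz": [0.5, 0.3, 147], "dr": [0, 0, 0]},
  {"grip": -0.2, "xyz": [0.5, 0.3, 147], "dr": [0, 0, 0]},
  {"grip": -0.3, "xyz": [0.5, 0.3, 147], "dr": [0, 0, 0]},
  {"grip": -0.4, "xyz": [0.5, 0.3, 147], "dr": [0, 0, 0]},
  {"grip": -0.5, "xyz": [0.5, 0.3, 147], "dr": [0, 0, 0]},
  {"grip": -1, "xyz": [0.5, 0.3, 147], "dr": [0, 0, 0]},
  {"grip": -1, "xyz": [0.5, 0.3, 147], "dr": [0, 0, 0]},
  {"grip": -1, "xyz": [0.5, 0.3, 147], "dr": [0, 0, 0]},
  {"grip": -1, "xyz": [0.5, 0.3, 147], "dr": [0, 0, 0]},
])

```text
t: 14.5
tool_pos: [548.1, -30.8, 233.1]
orientation: [-2.526, -1.868, 0.0]
contact_force: [0.7, -0.3, 0.7]
gripper_width: 25.2
grasp_force: 30.0
```

Emit:
jog_arm([
  {"grip": -1, "xyz": [0, 0, -10], "dr": [0, 0, 0]},
  {"grip": -1, "xyz": [0, 0, -30], "dr": [0, 0, 0]},
  {"grip": -1, "xyz": [0, 0, -60], "dr": [0, 0, 0]},
  {"grip": -1, "xyz": [0, 0, -90], "dr": [0, 0, 0]},
  {"grip": -1, "xyz": [0, 0, -120], "dr": [0, 0, 0]},
  {"grip": -1, "xyz": [0, 0, -140], "dr": [0, 0, 0]},
  {"grip": -1, "xyz": [0, 0, -150], "dr": [0, 0, 0]},
  {"grip": -1, "xyz": [0, 0, -150], "dr": [0, 0, 0]},
])

```text
t: 15.3
tool_pos: [548.3, -30.8, 384.6]
orientation: [2.524, 1.867, 0.003]
contact_force: [0.0, 0.2, -0.8]
gripper_width: 25.0
grasp_force: 30.0
```

```bash
python3 - <<'E'
from h import *
plan(499.5,-223.5,212)
E
```

```text
xyz [-198.5    9.7    1.1] dr [ 0.0025 -0.0006  0.    ] yaw0 -17.0 q6 0.24 t 15.3
```

Emit:
jog_arm([
  {"grip": -1, "xyz": [-15, 1, 1], "dr": [0, 0, 0]},
  {"grip": -1, "xyz": [-40, 2, 1], "dr": [0, 0, 0]},
  {"grip": -1, "xyz": [-70, 4, 1], "dr": [0, 0, 0]},
  {"grip": -1, "xyz": [-100, 5, 1], "dr": [0, 0, 0]},
  {"grip": -1, "xyz": [-130, 7, 1], "dr": [0, 0, 0]},
  {"grip": -1, "xyz": [-160, 8, 1], "dr": [0, 0, 0]},
  {"grip": -1, "xyz": [-185, 9, 1], "dr": [0, 0, 0]},
  {"grip": -1, "xyz": [-198.5, 9.7, 1], "dr": [0, 0, 0]},
  {"grip": -1, "xyz": [-198.5, 9.7, 1], "dr": [0, 0, 0]},
  {"grip": -1, "xyz": [-198.5, 9.7, 1], "dr": [0, 0, 0]},
  {"grip": -1, "xyz": [-198.5, 9.7, 1], "dr": [0, 0, 0]},
])

```text
t: 16.4
tool_pos: [499.4, -222.7, 381.8]
orientation: [-2.525, -1.869, 0.0]
contact_force: [-0.6, -0.6, -0.6]
gripper_width: 25.3
grasp_force: 30.0
```

```bash
python3 - <<'E'
from h import *
np.set_printoptions(precision=1,suppress=True)
im=grab('wrist');P=cloud(im)
cv2.imwrite('pics/w5.png',cv2.resize(im['color'][:,:,::-1],(640,480)))
m=(abs(P[...,2]-109)<4)&(np.hypot(P[...,0]-499,P[...,1]+224)<40)
q=P[m];print(len(q),cv2.minEnclosingCircle(q[:,:2].astype(np.float32)))
plan(499.5,-223.5,134)
E
```

```text
968 ((498.2470703125, -224.4902801513672), 28.304943084716797)
xyz [-0.9  0.3 76.5] dr [-0. -0. -0.] yaw0 -17.0 q6 -0.13 t 16.45
```

View pics/w5.png

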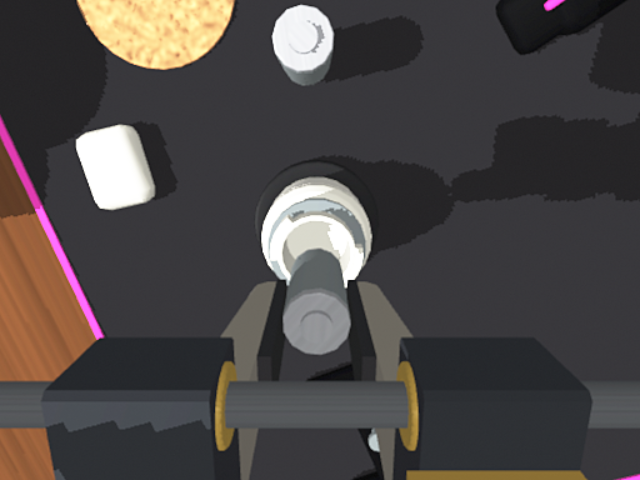

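The cell at (316,310) hangs upright over the open neck at (317,250), in line with it. I'll lower it.

Emit:
jog_arm([
  {"grip": -1, "xyz": [-1, 0, 10], "dr": [0, 0, 0]},
  {"grip": -1, "xyz": [-1, 0, 25], "dr": [0, 0, 0]},
  {"grip": -1, "xyz": [-1, 0, 40], "dr": [0, 0, 0]},
  {"grip": -1, "xyz": [-1, 0, 55], "dr": [0, 0, 0]},
  {"grip": -1, "xyz": [-1, 0, 65], "dr": [0, 0, 0]},
  {"grip": -1, "xyz": [-1, 0, 72], "dr": [0, 0, 0]},
  {"grip": -1, "xyz": [-1, 0, 76], "dr": [0, 0, 0]},
  {"grip": -1, "xyz": [-1, 0, 77], "dr": [0, 0, 0]},
  {"grip": -1, "xyz": [-1, 0, 77], "dr": [0, 0, 0]},
])

```text
t: 17.35
tool_pos: [499.2, -224.5, 305.3]
orientation: [2.525, 1.868, 0.0]
contact_force: [0.3, 0.2, -0.9]
gripper_width: 25.0
grasp_force: 30.0
```

Emit:
jog_arm([
  {"grip": -1, "xyz": [0, 0, 0.7], "dr": [0, 0, 0]},
  {"grip": -1, "xyz": [0, 0, 1.4], "dr": [0, 0, 0]},
  {"grip": -1, "xyz": [0, 0, 1.4], "dr": [0, 0, 0]},
])

```text
t: 17.65
tool_pos: [499.0, -224.5, 303.9]
orientation: [2.526, 1.868, 0.0]
contact_force: [-0.1, -0.5, -1.6]
gripper_width: 25.6
grasp_force: 30.0
```

Emit:
jog_arm([
  {"grip": -1, "xyz": [0, 0, 0.7], "dr": [0, 0, 0]},
  {"grip": -1, "xyz": [0, 0, 1.4], "dr": [0, 0, 0]},
  {"grip": -1, "xyz": [0, 0, 1.4], "dr": [0, 0, 0]},
  {"grip": -0.35, "xyz": [0, 0, 1.4], "dr": [0, 0, 0]},
  {"grip": -0.2, "xyz": [0, 0, 1.4], "dr": [0, 0, 0]},
  {"grip": 0, "xyz": [0, 0, 1.4], "dr": [0, 0, 0]},
  {"grip": 0.5, "xyz": [0, 0, 1.4], "dr": [0, 0, 0]},
  {"grip": 0.8, "xyz": [0, 0, 1.4], "dr": [0, 0, 0]},
  {"grip": 0.8, "xyz": [0, 0, 1.4], "dr": [0, 0, 0]},
  {"grip": 0.8, "xyz": [0, 0, -10], "dr": [0, 0, 0]},
  {"grip": 0.8, "xyz": [0, 0, -40], "dr": [0, 0, 0]},
  {"grip": 0.8, "xyz": [0, 0, -80], "dr": [0, 0, 0]},
  {"grip": 0.8, "xyz": [0, 0, -120], "dr": [0, 0, 0]},
  {"grip": 0.8, "xyz": [0, 0, -140], "dr": [0, 0, 0]},
  {"grip": 0.8, "xyz": [0, 0, -140], "dr": [0, 0, 0]},
])

```text
t: 19.15
tool_pos: [499.6, -224.7, 447.9]
orientation: [2.521, 1.865, 0.005]
contact_force: [0.5, 0.8, -0.5]
gripper_width: 82.8
grasp_force: 0.0
```

```bash
python3 - <<'E'
from h import *
np.set_printoptions(precision=1,suppress=True)
im=grab('wrist');P=cloud(im)
cv2.imwrite('pics/w6.png',cv2.resize(im['color'][:,:,::-1],(640,480)))
m=(abs(P[...,2]-135)<7)&(np.hypot(P[...,0]-499,P[...,1]+224)<40)
q=P[m];print(len(q),np.median(q,0),cv2.minEnclosingCircle(q[:,:2].astype(np.float32)))
E
```

```text
670 [ 499.4 -222.6  133.8] ((499.0522766113281, -223.40135192871094), 13.049064636230469)
```

View pics/w6.png

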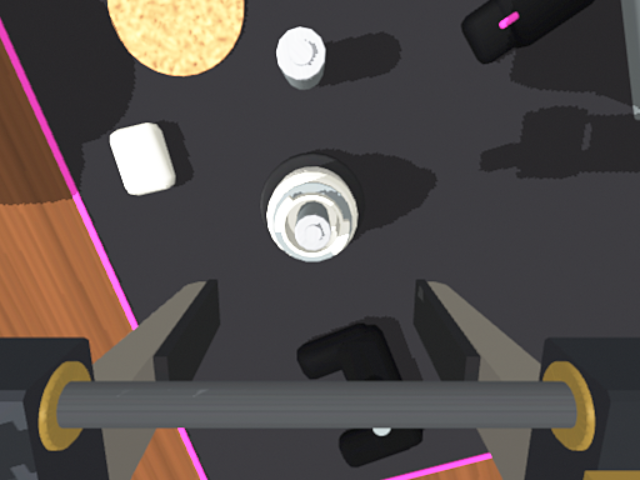

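The cell stands upright in the neck at (313,230), with its top at z=134 as expected and its centre on the tub's axis. I'm handing the job in.

```bash
python3 -c "
from bench import manip
print(manip.close_job())"
```

```text
the job is handed in; nothing more can be done
None
```

The job is handed in: the cap is upright on the left coaster and the cell stands button up in the open tub, both checked with the wrist camera; the hand-in gave no verdict.

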